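# Find the loose anchor bolt under the fossil bone and hold its cap open

### The job

One of the three brass bolts that anchor the fossil mounting bed has come loose: tap the bolt heads from above one after another until you find the one that gives way and sinks, pushing it right down. Then lift the yellow cap behind that bolt by its red tab, at least 50 degrees open, and finish while still holding it there with the gripper so that I can tighten the lock nut beneath. Do not open the cap of a bolt that you have not found loose, and leave the other things on the bench alone.

Things in the scene. Friction and masses are not known exactly. Their poses are not given: they have to be found in the camera images.
- bed: dark steel bed plate 280 x 370 x 12 mm, fixed to the bench, turned up to 17 degrees. Origin on the bench surface, in line with the middle bolt. Its x points from the bolts (nearest the robot) to a brown fossil bone at the back (top 96 mm above the bench), y to the left, z up. Three identical blue anchor units stand along its y, 115 mm apart: bolt in front, its cap straight behind.
- bolt_left (a joint): how far the left bolt has sunk (m): 0 at the start, 0.010 fully down. The one loose bolt sinks 10 mm under a push of about 2 to 4 N straight down on its head and stays down; the two tight ones do not move (under 2 mm). Which of the three is loose changes from run to run and cannot be seen beforehand.
- bolt_left_top (a point): centre of the top of the left brass hex bolt head (30 mm across, 12 mm thick), moves with the bolt; at the start 69 mm above the bench. It stands in a blue boss 46 x 46 mm, top 45 mm above the bench, 75 mm in front of the bed origin line
- bolt_middle (a joint): how far the middle bolt has sunk (m): 0 at the start, 0.010 fully down. The one loose bolt sinks 10 mm under a push of about 2 to 4 N straight down on its head and stays down; the two tight ones do not move (under 2 mm). Which of the three is loose changes from run to run and cannot be seen beforehand.
- bolt_middle_top (a point): centre of the top of the middle brass hex bolt head (30 mm across, 12 mm thick), moves with the bolt; at the start 69 mm above the bench. It stands in a blue boss 46 x 46 mm, top 45 mm above the bench, 75 mm in front of the bed origin line
- bolt_right (a joint): how far the right bolt has sunk (m): 0 at the start, 0.010 fully down. The one loose bolt sinks 10 mm under a push of about 2 to 4 N straight down on its head and stays down; the two tight ones do not move (under 2 mm). Which of the three is loose changes from run to run and cannot be seen beforehand.
- bolt_right_top (a point): centre of the top of the right brass hex bolt head (30 mm across, 12 mm thick), moves with the bolt; at the start 69 mm above the bench. It stands in a blue boss 46 x 46 mm, top 45 mm above the bench, 75 mm in front of the bed origin line
- cap_left (a joint): opening of the left cap (rad): 0 shut (level), stop at 1.25; the tab edge rises and goes back towards the bone. A weak spring and its weight of about 0.1 kg always pull it shut (1 to 2 N at the tab); it never stays open by itself. It belongs to the bolt straight in front of it.
- cap_left_tab (a point): holding point of the left cap on its red tab, a flat bar 12 mm wide (along bed y), 8 mm thick, 41 mm long forward of the cap plate; the point is on its centreline, 14 mm from its front end, 87 mm from the hinge axis, 59 mm above the bench when shut; moves with the cap. Free on both sides and 43 mm beneath. Pinched on its sides, it can pivot between the fingers.
- cap_left_hinge (a point): middle of the hinge axis of the left cap (axis along bed y), 59 mm above the bench, at the back edge of the yellow cap plate (58 x 56 x 6 mm), which covers a blue nut housing (top 55 mm); fixed to the bed
- cap_middle (a joint): opening of the middle cap (rad): 0 shut (level), stop at 1.25; the tab edge rises and goes back towards the bone. A weak spring and its weight of about 0.1 kg always pull it shut (1 to 2 N at the tab); it never stays open by itself. It belongs to the bolt straight in front of it.
- cap_middle_tab (a point): holding point of the middle cap on its red tab, a flat bar 12 mm wide (along bed y), 8 mm thick, 41 mm long forward of the cap plate; the point is on its centreline, 14 mm from its front end, 87 mm from the hinge axis, 59 mm above the bench when shut; moves with the cap. Free on both sides and 43 mm beneath. Pinched on its sides, it can pivot between the fingers.
- cap_middle_hinge (a point): middle of the hinge axis of the middle cap (axis along bed y), 59 mm above the bench, at the back edge of the yellow cap plate (58 x 56 x 6 mm), which covers a blue nut housing (top 55 mm); fixed to the bed
- cap_right (a joint): opening of the right cap (rad): 0 shut (level), stop at 1.25; the tab edge rises and goes back towards the bone. A weak spring and its weight of about 0.1 kg always pull it shut (1 to 2 N at the tab); it never stays open by itself. It belongs to the bolt straight in front of it.
- cap_right_tab (a point): holding point of the right cap on its red tab, a flat bar 12 mm wide (along bed y), 8 mm thick, 41 mm long forward of the cap plate; the point is on its centreline, 14 mm from its front end, 87 mm from the hinge axis, 59 mm above the bench when shut; moves with the cap. Free on both sides and 43 mm beneath. Pinched on its sides, it can pivot between the fingers.
- cap_right_hinge (a point): middle of the hinge axis of the right cap (axis along bed y), 59 mm above the bench, at the back edge of the yellow cap plate (58 x 56 x 6 mm), which covers a blue nut housing (top 55 mm); fixed to the bed
- wrench: bystander, to be left alone: steel wrench 180 mm long lying in front of the bed; origin under its centre
- brush: bystander, to be left alone: brush 190 mm long lying at the right of the bed; origin under its centre
- ammonite: bystander, to be left alone: grey-brown ammonite, 34 mm across, 11 mm high, on the bed between the left and middle bolts; origin under its centre
- spare_washer: bystander, to be left alone: steel washer 28 mm across, 6 mm high, on the bed between the middle and right bolts; origin under its centre
- jar: bystander, to be left alone: amber jar 56 mm across, 85 mm high, left of the bed; origin under its centre
- rock: bystander, to be left alone: rock 84 mm across, 47 mm high, left front of the bed; origin under its centre

How it is judged:
By the outcome, as a careful person would: the job done as asked, in the order asked, and still so for the second after the job is handed in, while the arm keeps its last pose, push and grip.
It also fails if it takes over 48 s, if anything falls off the work surface, if the arm or the gripper's body presses on something with over 40 N, if the wrist force passes 120 N, or if a joint passes its speed limit or range.

### The arm

A 7-joint arm with a two-finger parallel gripper is mounted at the origin on the work surface. World frame = base frame: x ahead of the robot, y to its left, z up, the work surface at z = 0. Lengths are in m, angles in rad, forces in N, time in s.
With the tool pointing down it reaches from about 0.35 to 0.9 m from the base axis. Payload 8.1 kg.
Tool frame: the origin (TCP) lies at the very end of the fingers, on their centre line; the grasp point (between the pads) lies arm.hold_point_z behind it (arm.hold_point_z is the distance from the TCP to the grasp point, in m); z points along the fingers, y is the line along which they close (so a half turn about z gives the same grasp; the last joint's range is limited). The gripper opens to 92 mm and grips with 3 to 60 N. Pads are 19 mm wide; open, the fingers measure 130 mm over their backs; the gripper's body (75 mm by 190 mm) begins 47 mm behind the grasp point.
Start: joints at [-1.363, 0.434, 0.025, 1.573, -0.012, 1.134, -0.075], TCP at [0.191, 0.595, 0.227] pointing down, gripper open.
Joint ranges: [-2.62, 2.62], [-0.44, 2.09], [-1.27, 1.32], [0.08, 2.57], [-1.32, 4.46], [0.12, 2], [-2.74, 2.74]. Speed limits (rad/s): [2.22, 2.22, 3.01, 3.01, 3.14, 3.14, 3.14].

### API

Orientations are given as a rotation vector (axis times angle).
In Python, from cell import arm, vision, job, cut_out gives the robot as it stands. The module is installed in compiled form; this text tells all that it offers.
- The arm moves only by the tool play_rows, never from a script. Its argument "increments" is text: rows parted by semicolons, each of 5 numbers parted by spaces: the shift along the tool's x, y, z in cm, then the turn about the tool's z in degrees, then the opening, from -1 (shut) to 1 (fully open), so that 0 is half open. A call has 1 to 5 rows; each row shifts and turns the commanded pose from where the row before left it, along the tool's axes as they then stand; what a row does not reach is not made up. A row lasts 1/12 s, in which the tool goes at most 41.7 mm and 7.16 degrees, less where a joint would pass 70% of its speed; a pose out of reach is approached as far as the arm can. A call is refused whole if a number of a shift passes 4.17 or a number of a turn 7.16, either way. A call with a gripper value outside its range is refused whole. The fingers move at their own pace and stop on an object; "grip_force" is the grip in N (left out, the last holds). Time passes only in rows, so rows that do not move let the fingers close. It gives the time, the measured TCP pose, the force, the opening and the grip force at its end, in the units of the state.
- arm.observe(): the state, without advancing time (a new reading comes with each control period).
- vision.get_image(name): name is "scene" or "top" or "wrist"; returns a dict with "frame" (420x560x3 uint8, red, green, blue), "z_map" (420x560 float32, m along the optical axis (not along the pixel's ray), 0 where there is no reading), "mtx" (3x3 intrinsics, pixels), "cam_to_world" (4x4, takes a point from camera to world coordinates). Camera axes: x right, y up, looking along -z (the intrinsics and any distortion apply to the point x, -y, -z); pixel columns grow to the right and rows downward; lengths in m; the calibration is good to about 2 mm. A picture is of the moment at which its call begins.
- job.sign_off(): hands the job in; it is judged then, once.
Trained networks look in a picture, given as the dict that the camera call returned (one of the last four; its "shot" number tells which), for a name from the list of things; names that differ only in an ending like _2 or _b are one class to them, and where a whole thing is asked for, a point or a joint stands for the part that bears it (a point fixed in the world has none). Each returns a list of dicts, best first, with "confidence" (0 to 1); they miss things now and then, are a little off and sometimes report something else, mostly with a low value. They report only what shows in the picture. A call takes as long as a camera call.
- cut_out(query, picture): "mask" (420x560 bool, what is visible of it) and "point" ([row, column] in pixels, amid what is visible of it).
The state is a dict: "clock": time; "joints": joint angles; "dq": joint speeds; "joint_efforts": joint torques, N m; "position": TCP position; "ee_rot": TCP orientation; "force": force on the tool from outside, world axes, zero at the start; "ft_torque": the same for the moment, N m; "width": opening from 0.0 (shut) to 1.0 (fully open); "gripper_force": force on a finger pad.
Only numpy, scipy, OpenCV 4.12 (cv2) and the standard library are available. Lean on these libraries where they do the work, as an engineer would, in place of code of your own. Each camera call takes 0.05 s, during which the arm holds its last target. There are 200 camera calls.

## Working session

There is one attempt and no reset: what is moved stays moved. The work goes in short steps, Python scripts to look and compute and a tool call to move; the robot and the scene stay as the last step left them, time stands still between calls to the robot, and variables do not carry over. Pictures are saved under pics/ and viewed, at most 10 in all, crops included, and the job is handed in when it is done.

Besides the shell and the picture viewer there is one more tool, called after "Request:" in YAML: its name, and indented under it one key for each argument. play_rows: Moves the arm, as the interface text tells. Its arguments: {"type":"object","properties":{"increments":{"type":"string"},"grip_force":{"type":"number"}},"required":["increments"]}

```bash
mkdir -p pics
cat > h.py <<'E'
import numpy as np, cv2
from cell import arm, vision, job, cut_out
def world(p,r,c):
    r=np.asarray(r,float);c=np.asarray(c,float)
    z=p["z_map"][r.astype(int),c.astype(int)];K=p["mtx"]
    x=(c-K[0,2])/K[0,0]*z;y=(r-K[1,2])/K[1,1]*z
    P=np.stack([x,-y,-z,np.ones_like(z)],-1)
    return (P@p["cam_to_world"].T)[...,:3]
def save(p,n): cv2.imwrite("pics/"+n,p["frame"][:,:,::-1])
E
python3 - <<'E'
from h import *
s=arm.observe();print(s, getattr(arm,"hold_point_z",None))
a=vision.get_image("top");b=vision.get_image("scene")
cv2.imwrite("pics/a.png",cv2.resize(np.vstack([a["frame"],b["frame"]])[:,:,::-1],(400*1,600)))
save(a,"top.png")
for n in ["bolt_left_top","bolt_middle_top","bolt_right_top","cap_left_tab","cap_middle_tab","cap_right_tab","bed","wrench","rock","jar"]:
  for d in cut_out(n,a)[:4]:
    m=d["mask"]; r,c=np.nonzero(m); W=world(a,r,c); W=W[a["z_map"][r,c]>0]
    print(n,round(d["confidence"],2),np.round(d["point"]),m.sum(),np.round(np.median(W,0),3),np.round(W.min(0),3),np.round(W.max(0),3))
E
```

```text
{'clock': 0.0, 'joints': array([-1.36258917,  0.43522714,  0.02495181,  1.5741028 , -0.01157947,
        1.13401183, -0.07507664]), 'dq': array([ 1.22994710e-03, -2.73564627e-06, -1.60876808e-03, -9.87022985e-04,
        1.00077644e-03,  8.25273209e-04, -1.60933916e-03]), 'joint_efforts': array([-9.75532712e-04, -6.67847729e+01,  9.84297283e-01, -3.14459002e+01,
       -6.05623866e-02,  4.30508377e-02,  1.81289406e-04]), 'position': array([0.19103274, 0.59454175, 0.22593995]), 'ee_rot': array([-4.86266192e-01, -3.10363531e+00,  2.51599704e-03]), 'force': array([-0.16615598,  0.31406359,  0.45674271]), 'ft_torque': array([-0.00245049, -0.03547028, -0.03225073]), 'gripper_force': 0.0, 'width': 1.003073020531042} 0.0188
bolt_left_top 0.54 [212. 194.] 117 [0.545 0.222 0.068] [0.531 0.209 0.043] [0.557 0.242 0.074]
bolt_middle_top 0.53 [220. 242.] 111 [0.519 0.11  0.068] [0.505 0.098 0.061] [0.531 0.124 0.073]
cap_left_tab 0.73 [169. 206.] 653 [0.645 0.202 0.062] [0.583 0.166 0.053] [0.683 0.229 0.067]
cap_left_tab 0.63 [183. 253.] 16213 [0.617 0.084 0.013] [ 0.444 -0.125 -0.004] [0.798 0.297 0.098]
cap_left_tab 0.42 [213. 193.] 106 [0.545 0.222 0.068] [0.531 0.211 0.063] [0.557 0.235 0.074]
cap_middle_tab 0.71 [180. 252.] 698 [0.619 0.09  0.061] [0.557 0.054 0.006] [0.659 0.124 0.068]
cap_right_tab 0.6 [189. 299.] 657 [ 0.593 -0.022  0.061] [ 0.531 -0.058  0.009] [0.631 0.005 0.068]
bed 0.63 [181. 252.] 16366 [0.617 0.084 0.013] [ 0.444 -0.124 -0.006] [0.804 0.299 0.098]
wrench 0.55 [256. 224.] 518 [0.427 0.164 0.006] [ 0.4    0.07  -0.005] [0.46  0.24  0.013]
rock 0.6 [214. 134.] 880 [0.546 0.374 0.039] [ 0.507  0.341 -0.002] [0.591 0.43  0.052]
jar 0.65 [148. 147.] 610 [0.701 0.329 0.082] [ 0.678  0.31  -0.001] [0.732 0.363 0.091]
```

View pics/top.png

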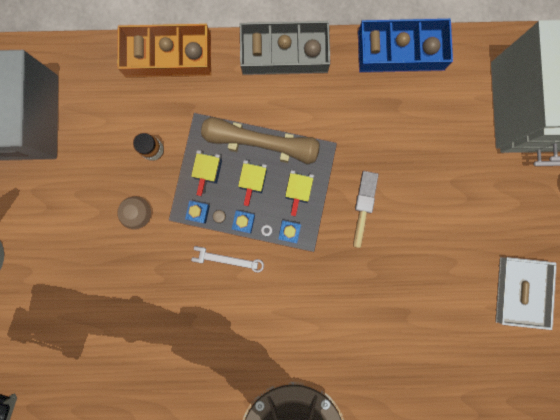

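The top view shows the bolts at about (194,212), (242,221) and (290,232), the yellow caps behind them, and the red tabs pointing forward. Next I'll fit the bed pose.

```bash
cat >> h.py <<'E'
from scipy.optimize import least_squares
def feats(p):
    hsv=cv2.cvtColor(p["frame"],cv2.COLOR_RGB2HSV);H,S,V=cv2.split(hsv)
    out={}
    for n,m in dict(plate=(H>24)&(H<34)&(S>170)&(V>140),tab=((H<5)|(H>175))&(S>170)&(V>100)).items():
        k,l,st,ce=cv2.connectedComponentsWithStats(m.astype(np.uint8))
        L=[]
        for i in range(1,k):
            if st[i,4]<15: continue
            r,c=np.nonzero(l==i);W=world(p,r,c);W=W[np.isfinite(W).all(1)]
            med=np.median(W,0)
            if 0.045<med[2]<0.08: L.append((st[i,4],med,W.mean(0)))
        out[n]=sorted(L,key=lambda t:-t[1][1])
    return out
E
python3 - <<'E'
from h import *
p=vision.get_image("top")
for n,L in feats(p).items():
  for t in L: print(n,t[0],np.round(t[1],4),np.round(t[2],4))
for q in ["bolt_left_top","bolt_middle_top","bolt_right_top"]:
  for d in cut_out(q,p)[:3]:
    r,c=np.nonzero(d["mask"]);W=world(p,r,c);W=W[(W[:,2]>.06)];print(q,d["confidence"],len(W),np.round(W.mean(0),4))
E
```

```text
tab 66 [0.6023 0.2076 0.0624] [0.6007 0.2048 0.0786]
tab 66 [0.5771 0.0955 0.0626] [0.5769 0.096  0.0626]
tab 62 [ 0.5497 -0.014   0.0623] [ 0.5493 -0.0143  0.0795]
bolt_left_top 0.24 0 [nan nan nan]
bolt_right_top 0.56 88 [ 0.4908 -0.0008  0.0805]
bolt_right_top 0.41 4337 [0.6564 0.0765 0.0858]<stdin>:7: RuntimeWarning: Mean of empty slice.
  ret = um.true_divide(
```

Request:
play_rows:
  increments: "-2.9 -1.9 0.3 -4.4 -1; -2.9 -1.9 0.3 0 -1; -2.9 -1.9 0.3 0 -1; -2.9 -1.9 0.3 0 -1; -2.9 -1.9 0.3 0 -1"
  grip_force: 20

```text
clock: 1.22
position: [0.3091, 0.466, 0.2118]
ee_rot: [0.366, 3.12, 0.001]
force: [0.5, 0.8, 0.7]
width: 0.688
gripper_force: 0.0
```

Request:
play_rows:
  increments: "-2.9 -1.9 0.3 0 -1; -2.9 -1.9 0.3 0 -1; -2.9 -1.9 0.3 0 -1; -2.9 -1.9 0.3 0 -1; -2.9 -1.9 0.3 0 -1"

```text
clock: 1.63
position: [0.4282, 0.3399, 0.1969]
ee_rot: [0.367, 3.12, 0.001]
force: [0.2, -0.1, 0.1]
width: 0.326
gripper_force: 0.0
```

Request:
play_rows:
  increments: "-2.9 -1.9 0.6 0 -1; -2.9 -1.9 0.6 0 -1; -2.9 -1.9 0.6 0 -1; 0 0 0 0 -1; 0 0 0 0 -1"

```text
clock: 2.05
position: [0.5, 0.2632, 0.1784]
ee_rot: [0.374, 3.119, -0.002]
force: [-0.3, 0.7, -0.1]
width: 0.01
gripper_force: 0.0
```

Run:
```python
from h import *
p=vision.get_image("wrist");save(p,"w1.png")
for n,L in feats(p).items():
  for t in L: print(n,t[0],np.round(t[1],4))
for q in ["bolt_left_top"]:
  for d in cut_out(q,p)[:3]:
    r,c=np.nonzero(d["mask"]);W=world(p,r,c);print(q,d["confidence"],d["point"],len(W),np.round(np.median(W,0),4),W.min(0),W.max(0))
```

```text
tab 198 [0.5682 0.101  0.0624]
```

View pics/w1.png

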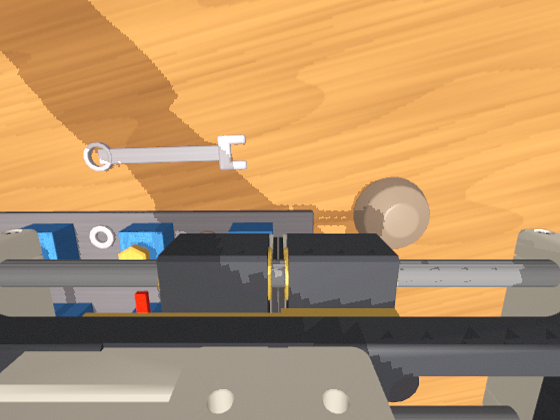

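The wrist view shows the tool square to the bed edge, with the middle bolt at (133,252) and the left bolt hidden behind the fingers. I'll move over the left bolt.

Request:
play_rows:
  increments: "-2.7 -1.5 2.0 0 -1; -2.65 -1.45 2.5 0 -1; 0 0 2.5 0 -1; 0 0 2.0 0 -1; 0 0 0 0 -1"

```text
clock: 2.57
position: [0.5408, 0.2249, 0.0852]
ee_rot: [-0.363, -3.115, 0.004]
force: [-0.8, -0.1, -0.1]
width: 0.0
gripper_force: 0.0
```

Request:
play_rows:
  increments: "0 0 0.3 0 -1; 0 0 0.3 0 -1; 0 0 0.3 0 -1; 0 0 0.2 0 -1; 0 0 0 0 -1"

```text
clock: 2.98
position: [0.5438, 0.2249, 0.0782]
ee_rot: [0.366, 3.12, 0.001]
force: [-0.4, -0.5, 0.1]
width: 0.008
gripper_force: 0.0
```

Request:
play_rows:
  increments: "0 0 0.3 0 -1; 0 0 0.3 0 -1; 0 0 0.3 0 -1; 0 0 0.2 0 -1; 0 0 0 0 -1"

```text
clock: 3.4
position: [0.5441, 0.2246, 0.0687]
ee_rot: [0.367, 3.119, 0.002]
force: [-7.6, -1.7, 22.9]
width: 0.004
gripper_force: 11.9
```

Left bolt is tight: 23 N at z=0.0687 with no sinking. I'll try the middle one.

Request:
play_rows:
  increments: "0 0 -1.5 0 -1; 0 -1.0 -1.0 0 -1; -0.1 -3.6 0 0 -1; -0.1 -3.6 0 0 -1; -0.1 -3.5 0 0 -1"

```text
clock: 3.82
position: [0.519, 0.1081, 0.0919]
ee_rot: [0.366, 3.12, -0.0]
force: [0.3, -1.4, -0.2]
width: 0.006
gripper_force: 0.0
```

Request:
play_rows:
  increments: "0 0 0 0 -1; 0 0 0.8 0 -1; 0 0 0.6 0 -1; 0 0 0.2 0 -1; 0 0 0 0 -1"

```text
clock: 4.23
position: [0.519, 0.1111, 0.0747]
ee_rot: [-0.364, -3.119, 0.0]
force: [0.1, 0.4, 0.1]
width: 0.006
gripper_force: 0.0
```

Request:
play_rows:
  increments: "0 0 0.2 0 -1; 0 0 0.2 0 -1; 0 0 0.2 0 -1; 0 0 0.2 0 -1; 0 0 0 0 -1"

```text
clock: 4.65
position: [0.5195, 0.1102, 0.0674]
ee_rot: [-0.366, -3.12, -0.0]
force: [1.1, -0.5, 0.4]
width: 0.007
gripper_force: 0.0
```

Request:
play_rows:
  increments: "0 0 0.2 0 -1; 0 0 0.2 0 -1; 0 0 0 0 -1"

```text
clock: 4.9
position: [0.5195, 0.11, 0.0634]
ee_rot: [-0.367, -3.12, 0.0]
force: [-0.1, -0.4, -0.6]
width: 0.007
gripper_force: 0.0
```

Request:
play_rows:
  increments: "0 0 0.2 0 -1; 0 0 0.2 0 -1; 0 0 0 0 -1"

```text
clock: 5.15
position: [0.5196, 0.1099, 0.0594]
ee_rot: [-0.367, -3.12, 0.0]
force: [0.6, -0.7, 0.3]
width: 0.003
gripper_force: 0.0
```

Request:
play_rows:
  increments: "0 0 0.2 0 -1; 0 0 0.1 0 -1; 0 0 0 0 -1"

```text
clock: 5.4
position: [0.5199, 0.11, 0.059]
ee_rot: [0.367, 3.119, 0.001]
force: [-9.5, -1.5, 31.9]
width: 0.007
gripper_force: 16.1
```

The middle bolt sank 10 mm and bottomed at z=0.059, so it is the loose one. I'll lift, open halfway and look.

Request:
play_rows:
  increments: "0 0 -2.0 0 -1; 0 0 -3.0 0 -0.3; 0 0 -3.0 0 0; 0 0 -2.0 0 0; 0 0 0 0 0"

```text
clock: 5.82
position: [0.522, 0.1104, 0.1608]
ee_rot: [0.367, 3.114, 0.004]
force: [0.5, -0.5, -1.1]
width: 0.245
gripper_force: 0.0
```

Run:
```python
from h import *
s=arm.observe();print(s["position"],s["ee_rot"],s["width"])
w=vision.get_image("wrist");t=vision.get_image("top");c=vision.get_image("scene")
for p in (w,t,c):
  for n,L in feats(p).items():
    for q in L: print(n,q[0],np.round(q[1],4))
im=np.hstack([w["frame"],t["frame"]]);cv2.imwrite("pics/w2.png",cv2.resize(im,(800,300))[:,:,::-1])
for d in cut_out("bolt_middle_top",t)[:3]:
    r,k=np.nonzero(d["mask"]);W=world(t,r,k);print(d["confidence"],d["point"],len(W),np.round(np.median(W,0),4))
```

```text
[0.52196958 0.1104334  0.16082995] [0.36670486 3.1139758  0.00443597] 0.24519041192645646
plate 1090 [0.6119 0.0885 0.0622]
tab 155 [0.5621 0.0998 0.063 ]
tab 15 [0.5903 0.0923 0.0613]
tab 61 [ 0.552  -0.0141  0.0622]
plate 418 [0.6452 0.1994 0.0617]
plate 28 [0.6383 0.0613 0.061 ]
plate 456 [ 0.5983 -0.0247  0.0616]
tab 111 [0.6034 0.2096 0.0625]
tab 81 [0.5769 0.098  0.0625]
tab 70 [ 0.551  -0.0136  0.0624]
```

View pics/w2.png

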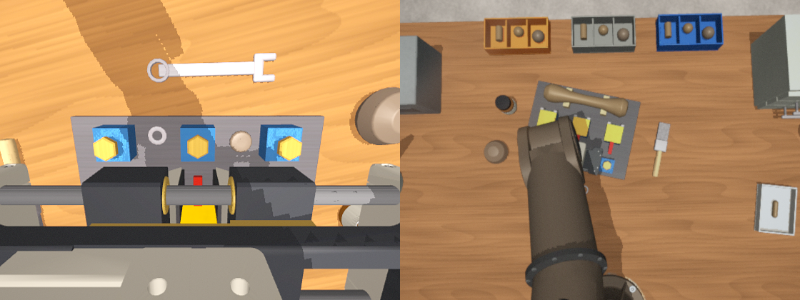

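The wrist view (left half) shows the red tab centred between the opening fingers at (197,180), with the middle bolt at (197,146). In the top view the arm hides the middle unit. I'll go to the tab.

Request:
play_rows:
  increments: "-2.5 0 0 0 0; -2.6 0 2.5 0 0; 0 0 2.5 0 0; 0 0 0 0 0; 0 0 0 0 0"

```text
clock: 6.43
position: [0.5671, 0.0977, 0.1046]
ee_rot: [-0.367, -3.115, 0.003]
force: [-0.5, -0.5, 0.3]
width: 0.5
gripper_force: 0.0
```

Run:
```python
from h import *
w=vision.get_image("wrist");c=vision.get_image("scene")
for p in (w,c):
  for n,L in feats(p).items():
    for q in L: print(n,q[0],np.round(q[1],4))
im=np.hstack([w["frame"],c["frame"]]);cv2.imwrite("pics/w3.png",cv2.resize(im,(800,300))[:,:,::-1])
```

```text
plate 1538 [0.6219 0.0849 0.0623]
tab 263 [0.5887 0.2073 0.0631]
tab 700 [0.5723 0.0973 0.0632]
tab 324 [ 0.537  -0.0098  0.0628]
plate 339 [0.6456 0.1997 0.0619]
plate 453 [ 0.5985 -0.025   0.0616]
tab 99 [0.6038 0.2095 0.0624]
tab 54 [0.5843 0.0971 0.0628]
tab 36 [ 0.5608 -0.0151  0.0628]
```

View pics/w3.png

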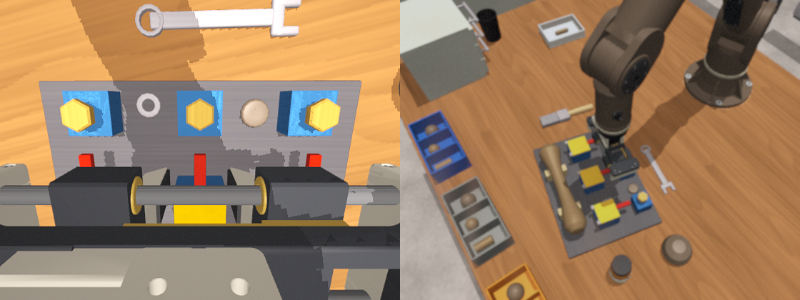

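The fingers straddle the middle tab at (200,170), laterally centred. Descend and pinch.

Request:
play_rows:
  increments: "-0.3 0 2.2 0 0; 0 0 2.2 0 0; 0 0 1.6 0 0; 0 0 0.4 0 0; 0 0 0 0 0"

```text
clock: 6.95
position: [0.5716, 0.0977, 0.0429]
ee_rot: [-0.366, -3.119, 0.0]
force: [0.1, -0.3, 0.5]
width: 0.501
gripper_force: 0.0
```

Request:
play_rows:
  increments: "0 0 0 0 -1; 0 0 0 0 -1; 0 0 0 0 -1; 0 0 0 0 -1; 0 0 0 0 -1"
  grip_force: 15

```text
clock: 7.37
position: [0.5725, 0.0976, 0.0434]
ee_rot: [0.367, 3.119, 0.001]
force: [-0.1, -0.5, -0.4]
width: 0.185
gripper_force: 0.0
```

Request:
play_rows:
  increments: "0 0 0 0 -1; 0 0 0 0 -1; 0 0 0 0 -1"

```text
clock: 7.62
position: [0.5723, 0.0977, 0.0429]
ee_rot: [0.367, 3.12, 0.001]
force: [0.1, 0.9, 1.8]
width: 0.127
gripper_force: 15.0
```

Request:
play_rows:
  increments: "-0.05 0 -0.93 0 -1; -0.15 0 -0.92 0 -1; -0.25 0 -0.9 0 -1; -0.34 0 -0.86 0 -1; 0 0 0 0 -1"
  grip_force: 20

```text
clock: 8.03
position: [0.5803, 0.0958, 0.0809]
ee_rot: [0.367, 3.119, 0.001]
force: [-1.5, 2.6, -0.6]
width: 0.131
gripper_force: 20.0
```

Request:
play_rows:
  increments: "-0.44 0 -0.82 0 -1; -0.52 0 -0.77 0 -1; 0 0 0 0 -1"

```text
clock: 8.28
position: [0.5897, 0.0935, 0.0962]
ee_rot: [0.367, 3.12, 0.001]
force: [-3.5, 4.2, 0.6]
width: 0.125
gripper_force: 20.0
```

Request:
play_rows:
  increments: "-0.58 0.05 -0.71 0 -1; -0.65 0.05 -0.64 0 -1; 0 0 0 0 -1"

```text
clock: 8.53
position: [0.6026, 0.0906, 0.1097]
ee_rot: [0.368, 3.119, -0.001]
force: [-5.0, 0.3, 3.9]
width: 0.13
gripper_force: 20.0
```

Request:
play_rows:
  increments: "-0.72 0 -0.56 0 -1; -0.78 0 -0.48 0 -1; 0 0 0 0 -1"

```text
clock: 8.78
position: [0.6176, 0.087, 0.1197]
ee_rot: [0.369, 3.118, -0.0]
force: [-5.8, -0.2, 5.3]
width: 0.128
gripper_force: 20.0
```

Run:
```python
from h import *
w=vision.get_image("wrist");c=vision.get_image("scene")
im=np.hstack([w["frame"],cv2.resize(c["frame"][160:360,160:440],(588,420))]);cv2.imwrite("pics/w4.png",cv2.resize(im,(800,300))[:,:,::-1])
for n in ("cap_middle_tab",):
  for d in cut_out(n,c)[:3]:
    r,k=np.nonzero(d["mask"]);W=world(c,r,k);print(d["confidence"],d["point"],len(W),np.round(np.median(W,0),3),np.round(W.max(0),3),np.round(W.min(0),3))
```

```text
0.76 [245.1, 258.2] 356 [0.645 0.085 0.083] [0.859 0.468 0.914] [0.616 0.017 0.009]
0.43 [206.4, 240.5] 250 [ 0.615 -0.03   0.062] [0.642 0.048 0.21 ] [ 0.58  -0.085  0.011]
```

View pics/w4.png

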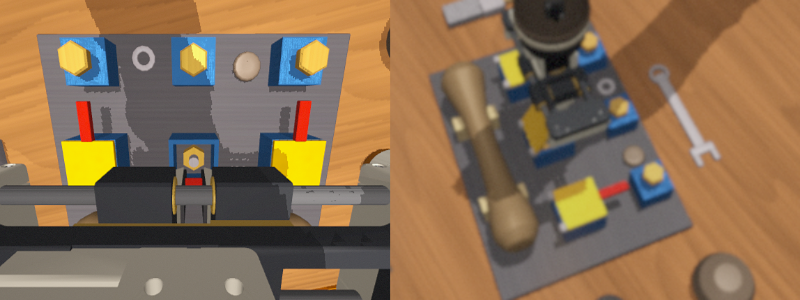

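Run:
```python
from h import *
s=arm.observe();print(s["clock"],s["position"],s["force"],s["width"],s["gripper_force"])
c=vision.get_image("scene")
d=cut_out("cap_middle_tab",c)[0];m=cv2.erode(d["mask"].astype(np.uint8),np.ones((3,3)))
H=cv2.cvtColor(c["frame"],cv2.COLOR_RGB2HSV)
m&=((H[...,0]>18)&(H[...,0]<34)&(H[...,1]>150)).astype(np.uint8)
r,k=np.nonzero(m);W=world(c,r,k);W=W[np.abs(W-np.median(W,0)).max(1)<.05]
A=np.c_[W[:,:2],np.ones(len(W))]
a=(W-np.median(W,0));n=np.linalg.svd(a)[2][2];print(len(W),n,np.degrees(np.arccos(abs(n[2]))))
```

```text
8.9333 [0.61702998 0.08713578 0.11936805] [-2.12283608 -1.67129373  5.65171051] 0.12838731702622042 20.000136494636536
233 [-0.85090721  0.19972627 -0.48586659] 60.93073536851546
```

Request:
play_rows:
  increments: "0 0 0 0 -1; 0 0 0 0 -1; 0 0 0 0 -1; 0 0 0 0 -1; 0 0 0 0 -1"

```text
clock: 9.45
position: [0.6168, 0.0872, 0.1192]
ee_rot: [0.368, 3.118, -0.001]
force: [-1.8, -2.3, 5.1]
width: 0.129
gripper_force: 20.0
```

```bash
python3 -c "
from cell import job;print(job.sign_off())"
```

```text
the job is handed in; nothing more can be done
None
```

The middle bolt was the loose one: it is pushed fully down (10 mm), its cap is held open at about 61° by the tab, and the job is handed in; the left bolt was tight, and I did not tap the right one.

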